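# Lock two sample pots into a spring-return carriage and hold it out at the mark

## Task

On the paint-mixing bench, swing the orange keeper bar shut over the two sample pots until it clicks into its catch, so that they cannot jump out. Then pull the spring-return pot carriage out by its black handle bar until its pointer lines up with the red clip on the white scale rail, and keep holding it there: the program finishes while still holding the handle, as the spring would pull the carriage back in. The pots stay upright in their wells, and the other things on the bench stay where they are.

Things in the scene. Friction and masses are not known exactly. Their poses are not given: they have to be found in the camera images.
- fixture: The fixture that everything below sits on, screwed to the bench: aluminium base plate 330 x 200 x 12 mm (its x from -220 to +110 mm, y +-100 mm) with a blue spring housing at its far end (x 60 to 105 mm, 67 mm high). Origin on the bench surface below the centre of the pushed-in carriage; z up; its -x axis is the direction in which the carriage pulls out (roughly towards the robot). The carriage carries two pot wells in a yellow tray (76 x 146 mm, rim 60 mm above the bench).
- carriage (a joint): Slide of the carriage in m: 0 fully in (against its stop, where it starts), grows as it is pulled out along the fixture's -x; stops at 0.11. A spring pulls it back in: 6 N when in, about 70 N/m more as it comes out (9 to 13 N at the clip), plus 0.5 N friction. It runs back in when let go.
- handle (a point): Black rubber handle bar of the carriage (carriage_c0 in the rules), a round bar of 14 mm diameter, 110 mm long along the fixture's y axis, its centre 72 mm above the bench. The point is the centre of the bar; axes as the fixture's. Two thin steel stems run from its ends (at y +-50 mm) back down to the tray, whose front wall is 67 mm behind the bar; the middle 90 mm is clear and can be pinched from above, fingers closing along x (60 mm free below it, down to the base plate).
- pointer (a point): Tip of the carriage's black pointer (a 4 mm thick finger), on the top of the white scale rail, 34 mm above the bench; moves with the carriage.
- mark_line (a point): The middle of the red clip on the white scale rail, 34 mm above the bench, level with the pointer; its axes are the fixture's. The clip is 12 mm wide along the rail and is fixed. The pointer is lined up when pointer and clip have the same place along the fixture's x; it starts 45 to 85 mm short of it.
- keeper (a joint): Hinge of the orange keeper bar in rad: 0 shut (across the pots, along the fixture's y, in its catch, against its stop), grows to 1.95 as it swings open, horizontally, out on the robot's side. Near 1.57 the bar points along the fixture's -x. It stays where it is left (stiff hinge, under 1 N at the knob); in the last 0.08 rad it must be pushed over a sprung catch ball (about 3 N at the knob), which then keeps it shut.
- keeper_hinge (a point): The keeper bar's upright hinge axis, on the carriage at the left end (fixture +y, 90 mm from the middle) of the wells; point 94 mm above the bench, at mid-thickness of the bar.
- keeper_knob (a point): Centre of the black upright knob at the free end of the keeper bar, 175 mm from the hinge axis: a round post of 16 mm diameter and 34 mm height, its centre 117 mm above the bench, standing on the bar, whose top is at 100 mm (bar 16 mm wide, 12 mm thick). Seen from above, at joint value a, the knob lies at hinge + 175 mm x (-sin a, -cos a) in the fixture's x and y.
- pot_a: Blue sample pot with a white lid, 56 mm across and 50 mm high, loose in one well of the carriage; origin at the centre of its underside, 35 mm above the bench. Top 85 mm above the bench, 3 mm below the shut bar.
- pot_b: Red sample pot with a white lid, same size, loose in the other well; origin at the centre of its underside.
- spare_pot: Bystander: green sample pot with white lid, 56 mm across, 50 mm high, on the bench right of the fixture; origin under its centre.
- hardener: Bystander: white hardener bottle with a red cap, 56 mm across, 150 mm high, left of the fixture; origin under its centre.
- paint_can: Bystander: steel paint can, 84 mm across, 100 mm high, right of the fixture; origin under its centre.
- brush: Bystander: paint brush lying on the bench right of the fixture; origin under its middle.
- mix_cup: Bystander: open white mixing cup, 76 mm across the rim, 85 mm high, left of the fixture; origin under its centre.
- tape_roll: Bystander: roll of yellow tape lying flat, 90 mm across, 25 mm high, on the bench between fixture and robot, to the left; origin under its centre.
Things that resemble listed ones, but are neither listed nor needed, are in the scene too. Leave any pink or purple look-alike of the pot_a alone.

How it is judged:
By the outcome, as a careful person would: the job done as asked, in the order asked, and still so for the second after the job is handed in, while the arm keeps its last pose, push and grip.
It also fails if it takes over 48 s, if anything falls off the work surface, if the arm or the gripper's body presses on something with over 40 N, if the wrist force passes 120 N, or if a joint passes its speed limit or range.

## Robot

A 6-joint arm with a two-finger parallel gripper is mounted at the origin on the work surface. World frame = base frame: x ahead of the robot, y to its left, z up, the work surface at z = 0. Lengths are in mm, angles in rad, forces in N, time in s.
With the tool pointing down it reaches from about 400 to 925 mm from the base axis. Payload 12.5 kg.
Tool frame: the origin (TCP) lies midway between the tips of the shut fingers; the grasp point (between the pads) lies ctrl.pinch_z behind it (ctrl.pinch_z is the distance from the TCP to the grasp point, in mm); z points along the fingers, y is the line along which they close (so a half turn about z gives the same grasp; the last joint's range is limited). The gripper opens to 95 mm and grips with 3 to 60 N. Pads are 20 mm wide; open, the fingers measure 119 mm over their backs; the gripper's body (75 mm by 180 mm) begins 59 mm behind the grasp point.
Start: joints at [1.164, 0.491, 1.559, -0, 1.092, -0.106], TCP at [185.161, 596.961, 214.661] pointing down, gripper open.
Joint ranges: [-3.1, 3.1], [-0.84, 2.19], [0.05, 2.79], [-1.13, 4.28], [0.06, 2.93], [-2.69, 2.69]. Speed limits (rad/s): [2.22, 2.22, 2.79, 3.14, 3.14, 3.14].

## Interface

Orientations are given as a unit quaternion [x, y, z, w].
In Python, from rig import ctrl gives the robot as it stands.
- The arm moves only by the shell command python3 -m handwheel 'ROWS' [FORCE]. ROWS is JSON, a list of rows, each a list of 3 entries, a list of its own where there are three numbers: the turn, a rotation vector about the tool's x, y, z in degrees, then the shift along the tool's x, y, z in cm, then the opening, from 0 (shut) to 1 (fully open). In form: [[[ax, ay, az], [tx, ty, tz], grip], ...]. A call has 1 to 5 rows; each row is the pose to reach, as a shift and turn from the pose commanded when the call began, along the tool's axes at that moment; what a row does not reach only later rows make up. A row lasts 1/12 s, in which the tool goes at most 41.7 mm and 7.16 degrees, less where a joint would pass 70% of its speed; a pose out of reach is approached as far as the arm can. A call with a gripper value outside its range is refused whole. The fingers move at their own pace and stop on an object; FORCE is the grip in N (left out, the last holds). Time passes only in rows, so rows that repeat a pose let the fingers close. It gives the time, the measured TCP pose, the force, the opening and the grip force at its end, in the units of the state.
- ctrl.get_obs(): the state, without advancing time (a new reading comes with each control period).
- ctrl.snapshot(name): name is "scene" or "top"; returns (picture, depth): 480x640x3 uint8, blue, green, red; 480x640 float32, mm along the optical axis (not along the pixel's ray), 0 where there is no reading.
- ctrl.camera_model(name): a dict with "mtx" (3x3 intrinsics, pixels), "xyz" and "orientation" of the camera in the world. Camera axes: x right, y up, looking along -z (the intrinsics and any distortion apply to the point x, -y, -z); pixel columns grow to the right and rows downward; lengths in mm; the calibration is good to about 2 mm. A picture is of the moment at which its call begins. camera_model takes no time and is no camera call.
- ctrl.finish_job(): hands the job in; it is judged then, once.
Trained networks look in the newest picture that a camera, given by its name, has taken for a name from the list of things; names that differ only in an ending like _2 or _b are one class to them, and where a whole thing is asked for, a point or a joint stands for the part that bears it (a point fixed in the world has none). Each returns a list of dicts, best first, with "p" (0 to 1); they miss things now and then, are a little off and sometimes report something else, mostly with a low value. They report only what shows in the picture. A call takes as long as a camera call. They do not tell look-alikes from the thing itself.
- ctrl.search_frame(name, camera): "rect" ([left, top, right, bottom] in pixels, round what is visible of it).
- ctrl.masks_of(name, camera): "pixels" (480x640 bool, what is visible of it) and "rect" ([left, top, right, bottom] in pixels, round what is visible of it).
The state is a dict: "clock": time; "q": joint angles; "qd": joint speeds; "tau": joint torques, N m; "tcp_pos": TCP position; "orientation": TCP orientation; "force": force on the tool from outside, world axes, zero at the start; "moment": the same for the moment, N m; "grip_width": opening from 0.0 (shut) to 1.0 (fully open); "grip_force": force on a finger pad.
Only numpy, scipy, OpenCV 4.12 (cv2) and the standard library are available. Lean on these libraries where they do the work, as an engineer would, in place of code of your own. Each camera call takes 0.05 s, during which the arm holds its last target. There are 200 camera calls.

## Working session

There is one attempt and no reset: what is moved stays moved. The work goes in short steps, Python scripts to look and compute and a shell command to move; the robot and the scene stay as the last step left them, time stands still between calls to the robot, and variables do not carry over. Pictures are saved under pics/ and viewed, at most 10 in all, crops included, and the job is handed in when it is done.

```bash
mkdir -p pics; ls; cat > h.py <<'E'
import numpy as np,cv2
from scipy.spatial.transform import Rotation as R
from rig import ctrl
def world(cam,u,v,d):
    m=ctrl.camera_model(cam);K=np.array(m["mtx"])
    c=np.array([(u-K[0,2])/K[0,0]*d,-(v-K[1,2])/K[1,1]*d,-d])
    return R.from_quat(m["orientation"]).apply(c)+np.array(m["xyz"])
def at_z(cam,u,v,z):
    o=np.array(ctrl.camera_model(cam)["xyz"]);p=world(cam,u,v,1000.)
    return o+(p-o)*(z-o[2])/(p[2]-o[2])
def cloud(cam,depth):
    m=ctrl.camera_model(cam);K=np.array(m["mtx"]);v,u=np.mgrid[:480,:640]
    c=np.stack([(u-K[0,2])/K[0,0]*depth,-(v-K[1,2])/K[1,1]*depth,-depth],-1)
    return R.from_quat(m["orientation"]).apply(c.reshape(-1,3)).reshape(480,640,3)+np.array(m["xyz"])
E
python3 - <<'E'
from h import *
for c in("scene","top"):
    p,d=ctrl.snapshot(c);cv2.imwrite(f"pics/{c}1.png",p);np.save(f"{c}1.npy",d)
    print(c,ctrl.camera_model(c))
    for n in("keeper_knob","handle","pointer","pot_a","keeper","fixture"):
        print(n,[(r["p"],r["rect"]) for r in ctrl.search_frame(n,c)][:3])
o=ctrl.get_obs();print(o["clock"],o["orientation"],ctrl.pinch_z,o["force"])
E
```

```text
pics
scene {'mtx': array([[506.17253052,   0.        , 314.29530333],
       [  0.        , 506.17253052, 235.176489  ],
       [  0.        ,   0.        ,   1.        ]]), 'xyz': array([1270.84843056, -410.40524015,  722.43027183]), 'orientation': array([0.38547552, 0.20609842, 0.4364216 , 0.78642752])}
keeper_knob [(0.77, [318.4, 172.0, 384.6, 235.5])]
handle [(0.68, [284.0, 171.8, 385.4, 304.6]), (0.34, [343.9, 234.8, 369.7, 266.4])]
pointer [(0.96, [284.0, 176.4, 385.0, 304.1])]
pot_a [(0.93, [266.5, 361.3, 302.3, 408.0]), (0.79, [408.9, 292.9, 439.6, 334.3]), (0.73, [313.1, 246.1, 341.2, 277.1])]
keeper [(0.94, [320.2, 171.4, 380.9, 233.8])]
fixture [(0.89, [238.9, 175.1, 412.7, 335.3]), (0.52, [281.2, 173.7, 385.6, 304.0])]
top {'mtx': array([[622.83516201,   0.        , 317.13214255],
       [  0.        , 622.83516201, 244.96669077],
       [  0.        ,   0.        ,   1.        ]]), 'xyz': array([ 418.60436158,    9.73021807, 1571.2211722 ]), 'orientation': array([-0.04722202,  0.0355156 ,  0.71508594, -0.69653487])}
keeper_knob [(0.85, [268.0, 223.3, 280.3, 304.6])]
handle [(0.83, [266.4, 203.7, 355.2, 299.9]), (0.7, [282.9, 217.8, 306.3, 239.9]), (0.48, [186.4, 324.9, 221.4, 359.3])]
pointer [(0.62, [265.3, 206.0, 353.7, 304.7]), (0.34, [396.3, 245.5, 434.9, 322.9])]
pot_a [(0.94, [306.5, 209.5, 334.0, 235.3]), (0.94, [285.4, 217.1, 307.9, 238.8]), (0.86, [342.6, 131.4, 367.0, 159.4])]
keeper [(0.73, [270.3, 223.9, 279.7, 304.4]), (0.17, [266.6, 204.1, 360.6, 301.2])]
fixture [(0.78, [262.9, 180.5, 374.1, 319.8]), (0.75, [264.6, 203.2, 350.7, 302.3])]
0.7 [1.49841608e-01 9.88710013e-01 5.23910438e-05 1.58805753e-05] 18.8 [-0.556286    0.19443433  0.18476793]
```

```bash
python3 - <<'E'
import cv2
p=cv2.imread("pics/top1.png")[120:360,180:480];cv2.imwrite("pics/t1c.png",cv2.resize(p,(750,600),interpolation=cv2.INTER_CUBIC))
E
```

```text
(no output)
```

View pics/t1c.png

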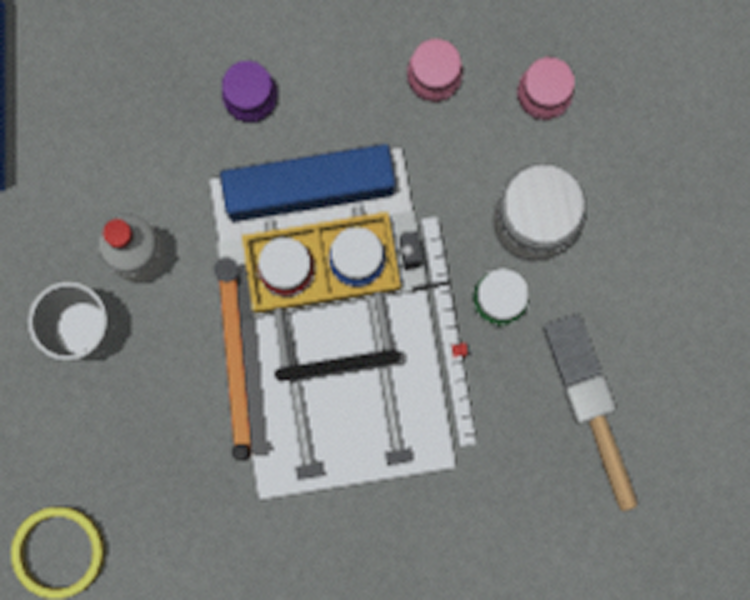

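View pics/scene1.png

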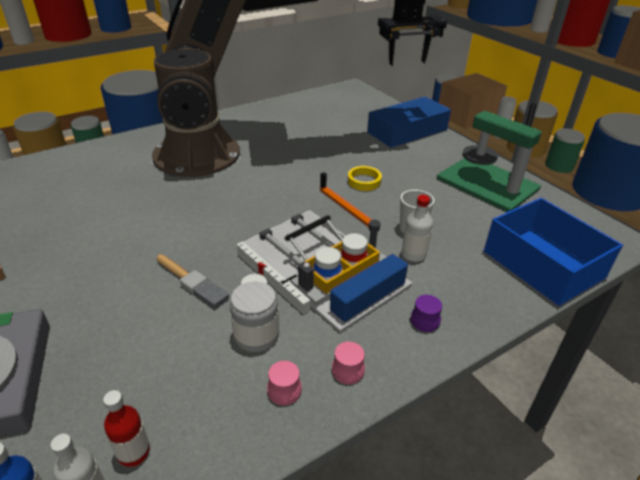

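The top crop shows the following (crop pixels):
- Knob at about (241,451) and hinge at (227,268).
- Handle bar from (282,375) to (400,357).
- Red clip at (460,351) and pointer tip near (445,285).
- The wells hold the red and blue pots.

The scene view agrees. The keeper is open at about 1.5–1.7 rad.

```bash
python3 - <<'E'
from h import *
im=cv2.imread("pics/top1.png");d=np.load("top1.npy");hsv=cv2.cvtColor(im,cv2.COLOR_BGR2HSV)
P=cloud("top",d)
f=lambda x,y,z:at_z("top",180+x/2.5,120+y/2.5,z)
hL,hR=f(282,375,75),f(400,357,75)
print("handle ends",hL,hR,np.linalg.norm(hL-hR))
print("knob",f(241,451,134),"hinge",f(227,268,100),"clip",f(460,351,36),"ptr",f(445,286,36))
# base plate corners
c=[f(x,y,12) for x,y in((211,180),(258,498),(455,466),(402,148))]
print("plate",c,np.linalg.norm(c[0]-c[1]),np.linalg.norm(c[1]-c[2]))
# masks
x0,y0,x1,y1=262,180,375,325
v,u=np.mgrid[:480,:640];roi=(u>x0)&(u<x1)&(v>y0)&(v<y1)
o=roi&(hsv[...,0]>4)&(hsv[...,0]<16)&(hsv[...,1]>150)&(hsv[...,2]>110)&(u<282)
q=np.array([at_z("top",a,b,100) for b,a in np.argwhere(o)])[:,:2]
m=q.mean(0);w=np.linalg.svd(q-m)[2][0];print("bar",len(q),m,np.degrees(np.arctan2(w[1],w[0])),np.ptp((q-m)@w), "z",np.median(P[o][:,2]))
r=roi&((hsv[...,0]<5)|(hsv[...,0]>172))&(hsv[...,1]>130)&(u>355)
print("red",np.argwhere(r).mean(0)[::-1],at_z("top",*np.argwhere(r).mean(0)[::-1],36),np.median(P[r],0))
for n,(x,y) in dict(knob=(241,451),hand=(341,366),hinge=(227,268)).items():
    a,b=int(180+x/2.5),int(120+y/2.5);print(n,P[b,a],P[b-2:b+3,a-2:a+3,2].max())
E
```

```text
handle ends [535.80060478  92.46463795  75.        ] [550.15350154 -21.6799317   75.        ] 115.04341974079723
knob [462.0544185  128.43152949 134.        ] hinge [637.73261602 141.57067396 100.        ] clip [557.94238856 -81.94285945  36.        ] ptr [623.15111453 -69.2644478   36.        ]
plate [array([741.98319035, 164.29781798,  12.        ]), array([418.69115517, 122.38759802,  12.        ]), array([445.3745507 , -74.49975906,  12.        ]), array([769.54447879, -31.3543914 ,  12.        ])] 325.9972492992619 198.68727934281836
bar 106 [581.29818596 138.05792243] -175.38081174668588 142.4532940714891 z 100.19636797939552
red [363.7826087  259.60869565] [559.91958632 -81.47303587  36.        ] [559.63982955 -81.80999218  34.53029983]
knob [462.9642896  129.25238435 135.02129031] 137.91075139219924
hand [543.28432102  36.18589942  83.17364058] 83.5678426292859
hinge [637.76085545 143.16765117 103.40246182] 109.62119798154936
```

```bash
cat >> h.py <<'E'
PSI=np.radians(7.4);EX=np.array([np.cos(PSI),np.sin(PSI)]);EY=np.array([-EX[1],EX[0]])
def go(p,yaw=PSI):   # tool down, tool y at world angle yaw; print rotvec deg, shift cm
    o=ctrl.get_obs();r=R.from_quat(o["orientation"])
    y=np.array([np.cos(yaw),np.sin(yaw),0]);z=np.array([0,0,-1.]);t=R.from_matrix(np.c_[np.cross(y,z),y,z])
    print("turn",np.round((r.inv()*t).as_rotvec(degrees=True),2),"shift",np.round(r.inv().apply(np.array(p)-o["tcp_pos"])/10,2),
          "tcp",np.round(o["tcp_pos"],1),"F",np.round(o["force"],1),"w",round(o["grip_width"],3),o["clock"],"q",np.round(o["q"],2))
E
python3 -c "
from h import *
go([462.5,129,190])"
```

```text
turn [ 1.000e-02 -0.000e+00  6.536e+01] shift [-40.35 -36.48   2.46] tcp [185.2 596.9 214.7] F [-0.6  0.2  0.2] w 0.999 0.7 q [ 1.16  0.49  1.56 -0.    1.09 -0.11]
```

```bash
python3 -m handwheel '[[[0,0,7],[-4,-3.6,0],0.9],[[0,0,14],[-8,-7.3,0],0.8],[[0,0,21],[-12,-11,0],0.6],[[0,0,28],[-16,-14.5,0],0.5],[[0,0,35],[-19,-17.2,0],0.5]]'; python3 -c "
from h import *
go([462.5,129,190])"
```

```text
clock: 1.12
tcp_pos: [291.5, 415.9, 214.8]
orientation: [0.443, 0.897, 0.0, 0.0]
force: [0.7, 0.3, 0.5]
grip_width: 0.706
grip_force: 0.0
turn [ 2.000e-02 -1.000e-02  3.005e+01] shift [-33.17  -3.87   2.47] tcp [291.5 415.9 214.8] F [0.7 0.3 0.5] w 0.706 1.1167 q [ 0.83  0.32  1.84 -0.    0.98  0.18]
```

```bash
python3 -m handwheel '[[[0,0,7],[-4,-0.5,0],0.5],[[0,0,14],[-8,-1,0],0.5],[[0,0,21],[-12,-1.5,0],0.5],[[0,0,28],[-16,-2,0],0.5],[[0,0,30],[-20,-2.4,0.5],0.5]]'; python3 -c "
from h import *
go([462.5,129,190])"
```

```text
clock: 1.53
tcp_pos: [395.4, 243.1, 210.5]
orientation: [0.66, 0.751, 0.001, 0.0]
force: [1.3, 1.9, 0.0]
grip_width: 0.5
grip_force: 0.0
turn [ 0.11 -0.04 -0.04] shift [-12.18   5.18   2.05] tcp [395.4 243.1 210.5] F [1.3 1.9 0. ] w 0.5 1.5333 q [0.41 0.27 1.94 0.   0.93 0.28]
```

```bash
python3 -m handwheel '[[[0,0,0],[-4,1.7,0.7],0.5],[[0,0,0],[-8,3.4,1.4],0.5],[[0,0,0],[-12.2,5.2,2],0.5],[[0,0,0],[-12.2,5.2,2],0.5],[[0,0,0],[-12.2,5.2,2],0.5]]'; python3 - <<'E'
from h import *
go([462.5,129,104])
for c in("scene","top"):
    p,d=ctrl.snapshot(c);cv2.imwrite(f"pics/{c}2.png",p)
a=cv2.resize(cv2.imread("pics/scene2.png")[140:290,240:440],(800,600),interpolation=cv2.INTER_CUBIC)
cv2.imwrite("pics/s2c.png",a)
E
```

```text
clock: 1.95
tcp_pos: [463.7, 128.8, 189.2]
orientation: [0.659, 0.752, -0.0, -0.0]
force: [-1.3, 0.1, 0.0]
grip_width: 0.499
grip_force: 0.0
turn [-0.02  0.    0.14] shift [ 0.04 -0.11  8.52] tcp [463.7 128.8 189.2] F [-1.3  0.1  0. ] w 0.499 1.95 q [ 0.13  0.32  1.93 -0.    0.89  0.  ]
```

View pics/s2c.png

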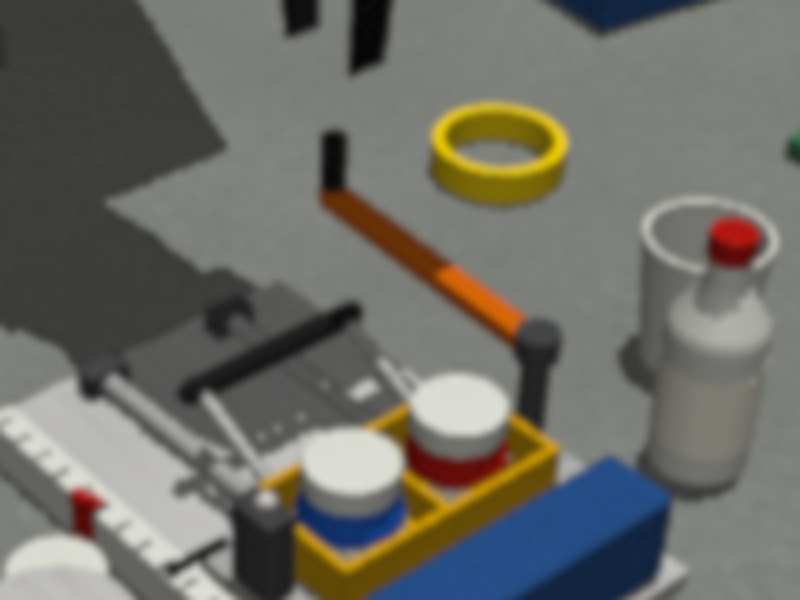

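The scene crop shows the knob top at (334,137), directly under the open fingers at (295,35) and (365,70). I'll lower and pinch it.

```bash
python3 -m handwheel '[[[0,0,0],[0,-0.1,3],0.5],[[0,0,0],[0,-0.1,6],0.5],[[0,0,0],[0,-0.1,8.4],0.5],[[0,0,0],[0,-0.1,8.4],0.3],[[0,0,0],[0,-0.1,8.4],0.1]]' 15;python3 -m handwheel '[[[0,0,0],[0,0,0],0.0],[[0,0,0],[0,0,0],0.0],[[0,0,0],[0,0,0],0.0],[[0,0,0],[0,0,0],0.0]]' 15; python3 - <<'E'
from h import *
go([462.5,129,104])
E
```

```text
clock: 2.47
tcp_pos: [460.8, 131.9, 105.7]
orientation: [0.657, 0.754, -0.001, -0.001]
force: [0.6, -0.8, 0.6]
grip_width: 0.41
grip_force: 0.0
clock: 2.8
tcp_pos: [462.4, 131.0, 106.7]
orientation: [0.658, 0.753, 0.001, 0.001]
force: [0.8, -0.4, 2.4]
grip_width: 0.166
grip_force: 15.0
turn [ 0.17 -0.01  0.37] shift [-0.2  -0.02  0.27] tcp [462.4 131.  106.7] F [ 0.8 -0.4  2.4] w 0.166 2.8 q [0.14 0.44 2.02 0.   0.67 0.  ]
```

```bash
python3 -m handwheel '[[[0,0,0],[-2.2,0,0],0.0],[[0,0,0],[-4.8,0.4,0],0.0],[[0,0,0],[-7.3,1.2,0],0.0],[[0,0,0],[-9.7,2.3,0],0.0],[[0,0,0],[-11.8,3.8,0],0.0]]' 15; python3 - <<'E'
from h import *
a=.9
k=np.array([638.5,142])-175*(np.sin(a)*EX+np.cos(a)*EY)
go([*k,106])
E
```

```text
clock: 3.22
tcp_pos: [513.7, 17.1, 106.3]
orientation: [0.657, 0.754, -0.001, -0.001]
force: [-7.0, -5.1, 9.6]
grip_width: 0.165
grip_force: 15.0
turn [-0.2   0.02  0.4 ] shift [-0.1   0.28  0.03] tcp [513.7  17.1 106.3] F [-7.  -5.1  9.6] w 0.165 3.2167 q [-0.09  0.48  1.94 -0.    0.72 -0.23]
```

```bash
python3 -m handwheel '[[[0,0,0],[-2.0,1.7,-0.1],0.0],[[0,0,0],[-3.7,3.7,-0.1],0.0],[[0,0,0],[-5.0,6.0,-0.2],0.0],[[0,0,0],[-6.0,8.5,-0.2],0.0],[[0,0,0],[-6.4,10.2,-0.2],0.0]]' 15; python3 - <<'E'
from h import *
a=.2
k=np.array([638.5,142])-175*(np.sin(a)*EX+np.cos(a)*EY)
go([*k,106])
E
```

```text
clock: 3.63
tcp_pos: [626.0, -33.1, 107.4]
orientation: [0.658, 0.753, -0.001, 0.0]
force: [-1.4, -6.9, -4.9]
grip_width: 0.164
grip_force: 15.0
turn [-0.07  0.08  0.3 ] shift [0.05 0.02 0.14] tcp [626.  -33.1 107.4] F [-1.4 -6.9 -4.9] w 0.164 3.6333 q [-0.16  0.61  1.66 -0.    0.87 -0.29]
```

```bash
python3 -m handwheel '[[[0,0,0],[-0.2,1.3,0],0.0],[[0,0,0],[-0.3,2.4,0],0.0],[[0,0,0],[-0.3,3.3,0],0.0],[[0,0,0],[-0.3,3.7,0],0.0],[[0,0,0],[-0.3,3.7,0],0.0]]' 15; python3 - <<'E'
from h import *
k=np.array([638.5,142])-175*EY
go([*k,106])
E
```

```text
clock: 4.05
tcp_pos: [660.8, -30.2, 107.3]
orientation: [0.658, 0.753, -0.002, -0.001]
force: [-5.9, -9.5, -0.5]
grip_width: 0.164
grip_force: 15.0
turn [-0.26  0.07  0.37] shift [-0.13  0.01  0.13] tcp [660.8 -30.2 107.3] F [-5.9 -9.5 -0.5] w 0.164 4.05 q [-0.14  0.66  1.56 -0.    0.93 -0.28]
```

```bash
python3 -m handwheel '[[[0,0,0],[0,0.2,0],0.0],[[0,0,0],[0,0.4,0],0.0],[[0,0,0],[0,0.4,0],0.0]]' 15; python3 - <<'E'
from h import *
k=np.array([638.5,142])-175*EY
go([*k,106])
p,d=ctrl.snapshot("top")
c=cv2.resize(p[165:325,255:385],(487,600),interpolation=cv2.INTER_CUBIC);cv2.imwrite("pics/t3.png",c)
p,d=ctrl.snapshot("scene")
c2=cv2.resize(p[180:330,270:400],(312,360),interpolation=cv2.INTER_CUBIC)
o=np.zeros((600,800,3),np.uint8);o[:,:487]=c;o[:360,487:799]=c2;cv2.imwrite("pics/b3.png",o)
E
```

```text
clock: 4.3
tcp_pos: [661.3, -30.2, 107.0]
orientation: [0.657, 0.753, -0.005, -0.004]
force: [-22.9, -13.8, 6.0]
grip_width: 0.165
grip_force: 15.0
turn [-0.68  0.03  0.38] shift [-0.13 -0.04  0.1 ] tcp [661.3 -30.2 107. ] F [-22.9 -13.8   6. ] w 0.165 4.3 q [-0.14  0.66  1.56 -0.    0.94 -0.28]
```

View pics/b3.png

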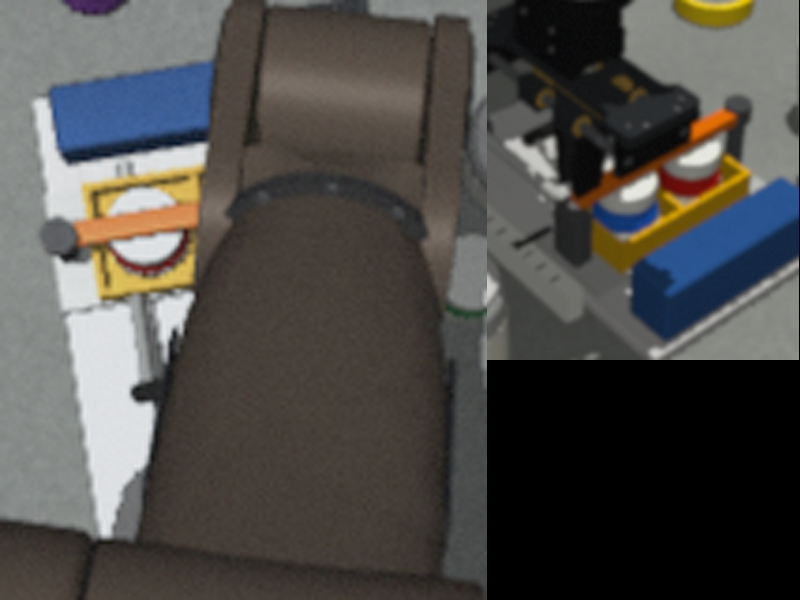

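The scene view shows the keeper lying across both pots with its free end in the catch post. It is against the stop, since the force rose to about 25 N with no further motion. I'll back off, release and rise.

```bash
python3 -m handwheel '[[[0,0,0],[0.1,-0.4,0],0.0],[[0,0,0],[0.1,-0.5,0],0.4],[[0,0,0],[0.1,-0.5,0],0.5],[[0,0,0],[0.1,-0.5,-1],0.5],[[0,0,0],[0.1,-0.5,-4],0.5]]';python3 -m handwheel '[[[0,0,0],[0,0,-2],0.5],[[0,0,0],[0,-3,-2],0.5],[[0,0,0],[2,-6,-2],0.5],[[0,0,0],[4,-9,-2],0.5]]'; python3 - <<'E'
from h import *
go([543.5,36,130])
E
```

```text
clock: 4.82
tcp_pos: [659.4, -27.3, 145.2]
orientation: [0.658, 0.753, -0.002, -0.003]
force: [-0.3, 0.9, -0.6]
grip_width: 0.391
grip_force: 0.0
clock: 5.15
tcp_pos: [565.4, -0.3, 168.6]
orientation: [0.658, 0.753, 0.001, 0.001]
force: [1.1, 1.0, 0.0]
grip_width: 0.499
grip_force: 0.0
turn [0.09 0.01 0.3 ] shift [ 3.89 -1.69  3.86] tcp [ 5.654e+02 -3.000e-01  1.686e+02] F [1.1 1.  0. ] w 0.499 5.15 q [-0.12  0.46  1.76  0.    0.92 -0.25]
```

```bash
python3 -m handwheel '[[[0,0,0],[2,-1,1],0.5],[[0,0,0.3],[3.9,-1.8,3],0.5],[[0,0,0.3],[3.9,-1.8,3.9],0.5],[[0,0,0.3],[3.9,-1.8,3.9],0.5]]'; python3 - <<'E'
from h import *
go([543.5,36,53])
p,d=ctrl.snapshot("scene")
cv2.imwrite("pics/s4.png",cv2.resize(p[170:320,245:445],(800,600),interpolation=cv2.INTER_CUBIC))
E
```

```text
clock: 5.48
tcp_pos: [542.6, 36.7, 128.0]
orientation: [0.659, 0.752, -0.0, -0.001]
force: [-0.0, 0.1, -0.1]
grip_width: 0.498
grip_force: 0.0
turn [-0.09 -0.02  0.17] shift [-0.08  0.09  7.5 ] tcp [542.6  36.7 128. ] F [-0.   0.1 -0.1] w 0.498 5.4833 q [-0.05  0.49  1.85  0.    0.81 -0.19]
```

View pics/s4.png

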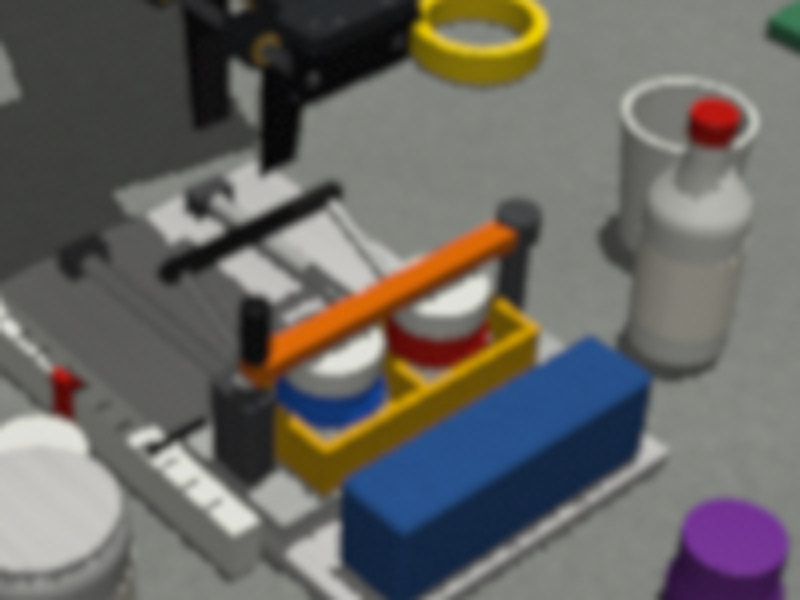

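The keeper is shut, parallel to the handle, and its knob is at the catch post (crop 255,330). The handle bar runs from (170,272) to (335,190) below the fingers. The pointer tip is at (160,450) and the clip at (65,380). Next I'll descend and grip.

```bash
python3 -m handwheel '[[[0,0,0],[0,0,2.5],0.5],[[0,0,0],[0,0.1,5],0.5],[[0,0,0],[0,0.1,7.5],0.5],[[0,0,0],[0,0.1,7.5],0.3],[[0,0,0],[0,0.1,7.5],0.1]]' 40; python3 -m handwheel '[[[0,0,0],[0,0,0],0],[[0,0,0],[0,0,0],0],[[0,0,0],[0,0,0],0],[[0,0,0],[0,0,0],0],[[0,0,0],[0,0,0],0]]' 40; python3 - <<'E'
from h import *
p,d=ctrl.snapshot("scene")
cv2.imwrite("pics/s5full.png",p)
f=lambda x,y:at_z("scene",245+x/4,170+y/4,35)
t,c=f(157,450),f(66,378)
print("scene ptr",t,"clip",c,"dist along x",(t-c)[:2]@EX,(t-c)[:2]@EY)
a=cv2.imread("pics/scene1.png");c=np.hstack([cv2.resize(x[245:305,250:300],(400,480),interpolation=cv2.INTER_CUBIC) for x in(a,p)]);cv2.imwrite("pics/c5.png",c)
im=cv2.imread("pics/top1.png");cv2.imwrite("pics/t1z.png",cv2.resize(im[195:305,330:375],(245,600),interpolation=cv2.INTER_CUBIC))
o=np.zeros((600,800,3),np.uint8);o[:480,:550]=cv2.resize(c,(550,480));o[:,555:]=cv2.imread("pics/t1z.png");cv2.imwrite("pics/z5.png",o)
go([543.5,36,53])
E
```

```text
clock: 5.95
tcp_pos: [544.8, 35.5, 53.8]
orientation: [0.66, 0.751, -0.0, -0.0]
force: [-0.0, -0.3, 0.5]
grip_width: 0.41
grip_force: 0.0
clock: 6.37
tcp_pos: [545.6, 36.1, 54.8]
orientation: [0.66, 0.752, 0.001, 0.001]
force: [3.6, 0.4, 6.0]
grip_width: 0.141
grip_force: 40.0
scene ptr [632.17826643 -66.6044226   35.        ] clip [561.61742556 -79.8840763   35.        ] dist along x 71.68351200809717 4.081124017416604
turn [0.22 0.03 0.07] shift [ 0.02 -0.21  0.18] tcp [545.6  36.1  54.8] F [4.  1.2 7.4] w 0.137 6.4167 q [-0.05  0.6   1.9   0.    0.64 -0.19]
```

View pics/z5.png

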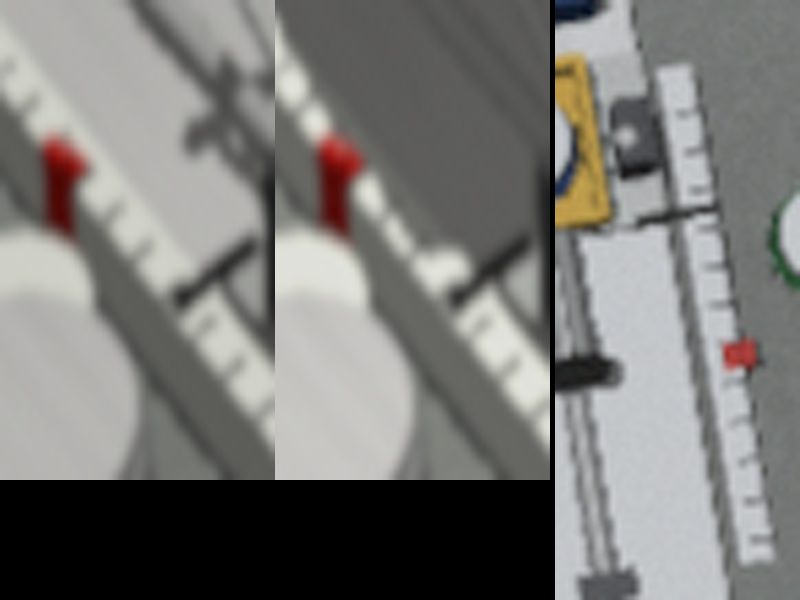

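The top zoom shows the pointer tip at full-image pixel (358.8,233.9) and the clip at (364.3,260.1), about 64 mm apart. The handle is gripped (14 mm). I'll pull most of the way, then look again.

```bash
python3 -m handwheel '[[[0,0,0],[0,-1.2,0],0],[[0,0,0],[0,-2.5,0],0],[[0,0,0],[0,-3.8,0],0],[[0,0,0],[0,-5,0],0],[[0,0,0],[0,-6,0],0]]' 40; python3 -m handwheel '[[[0,0,0],[0,0,0],0],[[0,0,0],[0,0,0],0],[[0,0,0],[0,0,0],0]]' 40; python3 - <<'E'
from h import *
go([543.5,36,53])
o=np.zeros((600,800,3),np.uint8)
p,d=ctrl.snapshot("scene");cv2.imwrite("pics/s6full.png",p)
o[:600,:500]=cv2.resize(p[240:300,240:290],(500,600),interpolation=cv2.INTER_CUBIC)
p,d=ctrl.snapshot("top");cv2.imwrite("pics/t6full.png",p)
o[:600,510:800]=cv2.resize(p[230:290,345:374],(290,600),interpolation=cv2.INTER_CUBIC)
cv2.imwrite("pics/z6.png",o)
E
```

```text
clock: 6.83
tcp_pos: [487.0, 28.1, 54.8]
orientation: [0.66, 0.752, 0.002, 0.003]
force: [11.8, 2.9, 1.3]
grip_width: 0.139
grip_force: 40.0
clock: 7.08
tcp_pos: [487.4, 28.2, 54.8]
orientation: [0.66, 0.752, 0.002, 0.003]
force: [8.5, 2.3, 3.3]
grip_width: 0.138
grip_force: 40.0
turn [0.38 0.06 0.05] shift [0.05 5.66 0.22] tcp [487.4  28.2  54.8] F [8.5 2.3 3.3] w 0.138 7.0833 q [-0.08  0.54  2.05  0.    0.55 -0.21]
```

View pics/z6.png

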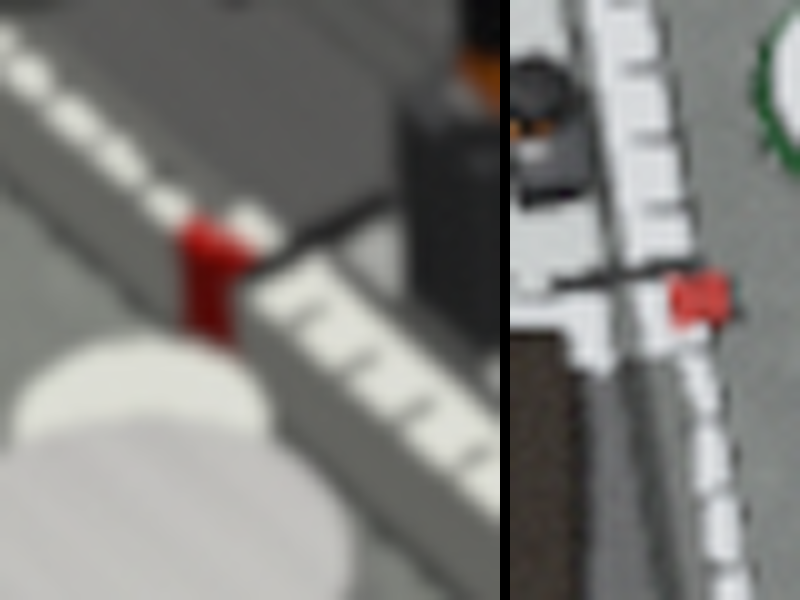

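In the top zoom (10x), the pointer line meets the clip column at y≈264 and the clip centre is at y≈298. That leaves about 8.3 mm, and the scene view agrees (pointer touching the clip's near edge).

```bash
python3 -m handwheel '[[[0,0,0],[0,-0.4,0],0],[[0,0,0],[0,-0.83,0],0],[[0,0,0],[0,-0.83,0],0],[[0,0,0],[0,-0.83,0],0],[[0,0,0],[0,-0.83,0],0]]' 40; python3 - <<'E'
from h import *
go([543.5,36,53])
o=np.zeros((600,800,3),np.uint8)
p,d=ctrl.snapshot("scene");cv2.imwrite("pics/s7full.png",p)
o[:600,:500]=cv2.resize(p[240:300,240:290],(500,600),interpolation=cv2.INTER_CUBIC)
p,d=ctrl.snapshot("top");cv2.imwrite("pics/t7full.png",p)
o[:600,510:800]=cv2.resize(p[245:275,350:364+1],(290,600),interpolation=cv2.INTER_CUBIC)
cv2.imwrite("pics/z7.png",o)
E
```

```text
clock: 7.6
tcp_pos: [479.4, 27.1, 54.8]
orientation: [0.66, 0.752, 0.002, 0.003]
force: [9.5, 2.7, 4.3]
grip_width: 0.136
grip_force: 40.0
turn [0.4  0.07 0.07] shift [0.05 6.47 0.23] tcp [479.4  27.1  54.8] F [9.5 2.7 4.3] w 0.136 7.6 q [-0.08  0.54  2.07  0.    0.53 -0.21]
```

View pics/z7.png

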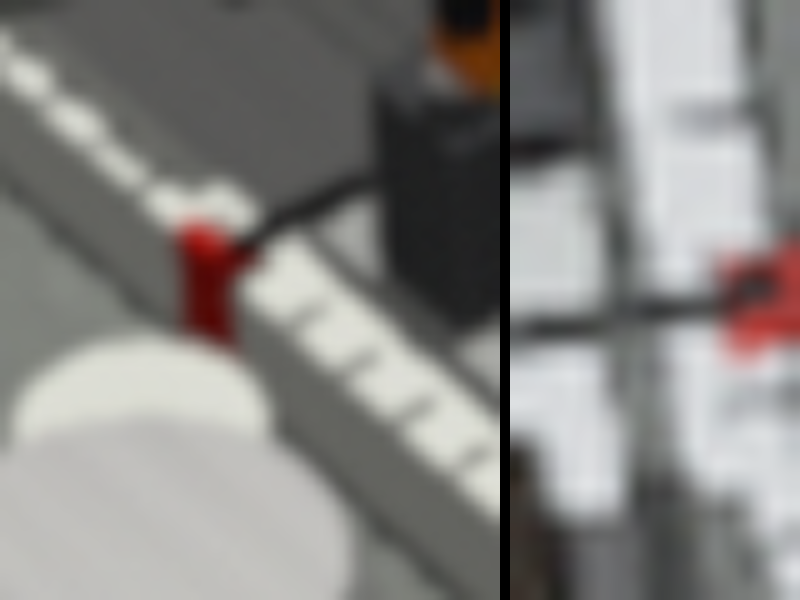

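The pointer tip is now on the clip, slightly to the housing side in the top zoom (pointer y≈287, clip centre y≈300). I'll refine that numerically.

```bash
python3 - <<'E'
from h import *
im=cv2.imread("pics/t7full.png");g=im.max(2).astype(float)
us=np.arange(354,364);vs=[]
for u in us:
    v=np.arange(256,264);w=np.clip(170-g[v,u],0,None);vs.append((w*v).sum()/max(w.sum(),1e-6))
print(np.round(vs,2))
for n in("top1","t6full"):
    q=cv2.imread(f"pics/{n}.png").astype(float);r=np.clip(q[...,2]-np.maximum(q[...,0],q[...,1])-20,0,None);r[:, :355]=0;r[:250]=0;r[272:]=0;r[:,372:]=0
    v,u=np.mgrid[:480,:640];U,V=(r*u).sum()/r.sum(),(r*v).sum()/r.sum();c=at_z("top",U,V,36)
    print(n,U,V,"clip x_f",c[:2]@EX)
print([round(float(at_z("top",u,v,35)[:2]@EX),1) for u,v in zip(us,vs)])
E
```

```text
[260.43 259.19 259.82 260.84 260.08 259.86 259.55 259.34 258.9  258.26]
top1 363.4679552390641 259.5218718209563 clip x_f 545.0961632971895
t6full 363.4334911752045 259.4528626775721 clip x_f 545.2784244249746
[546.6, 549.3, 547.3, 544.4, 545.9, 546.1, 546.4, 546.6, 547.3, 548.4]
```

```bash
python3 -m handwheel '[[[0,0,0],[0,-0.12,0],0],[[0,0,0],[0,-0.12,0],0],[[0,0,0],[0,-0.12,0],0],[[0,0,0],[0,-0.12,0],0],[[0,0,0],[0,-0.12,0],0]]' 40; python3 - <<'E'
from h import *
go([543.5,36,53])
p,d=ctrl.snapshot("top");g=p.max(2).astype(float)
us=np.arange(357,362);vs=[]
for u in us:
    v=np.arange(256,265);w=np.clip(170-g[v,u],0,None);vs.append((w*v).sum()/w.sum())
print([round(float(at_z("top",u,v,35)[:2]@EX),1) for u,v in zip(us,vs)])
o=np.zeros((600,800,3),np.uint8)
o[:,510:800]=cv2.resize(p[245:275,355:370],(290,600),interpolation=cv2.INTER_CUBIC)
p,d=ctrl.snapshot("scene")
o[:600,:500]=cv2.resize(p[170:290,240:340],(500,600),interpolation=cv2.INTER_CUBIC)
cv2.imwrite("pics/z8.png",o)
E
```

```text
clock: 8.12
tcp_pos: [478.3, 26.9, 54.8]
orientation: [0.66, 0.752, 0.002, 0.003]
force: [10.4, 1.9, 3.6]
grip_width: 0.138
grip_force: 40.0
turn [0.41 0.07 0.07] shift [0.05 6.58 0.23] tcp [478.3  26.9  54.8] F [10.4  1.9  3.6] w 0.138 8.1167 q [-0.08  0.53  2.07  0.    0.53 -0.21]
[543.3, 545.5, 545.7, 545.4, 545.2]
```

View pics/z8.png

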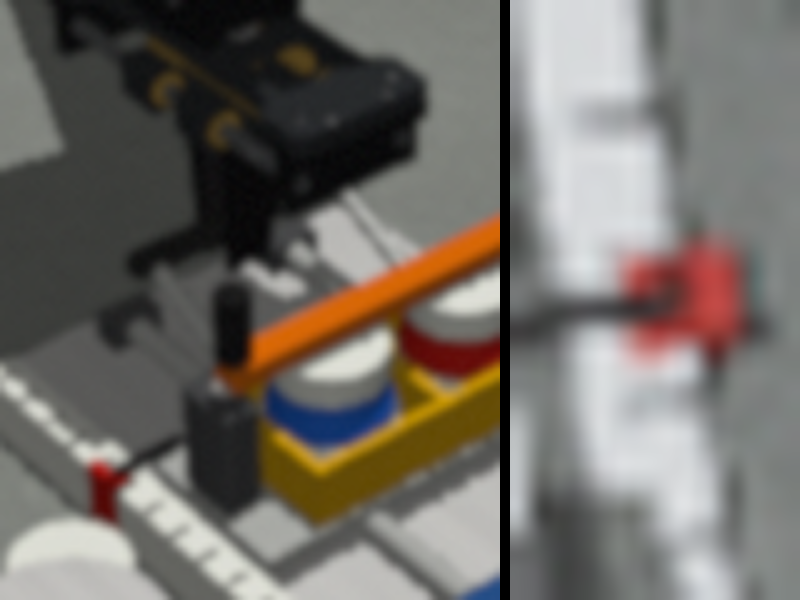

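The top zoom shows the pointer tip (670,290) centred on the red clip (y 245–350), with a numeric difference of about 0.2 mm. The keeper is still shut, both pots are upright, and the handle is held. I'll hand it in.

```bash
python3 -c "
from rig import ctrl
print(ctrl.finish_job())"
```

```text
the job is handed in; nothing more can be done
None
```

I swung the keeper bar shut to its stop over both pots, pulled the carriage out until its pointer was within about 0.5 mm of the red clip, and handed the job in at about 8 s with the gripper still holding the handle.

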